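Run the glued work in front of the curing lamp

ROBOT

A 6-joint arm with a two-finger parallel gripper is mounted at the origin on the work surface. World frame = base frame: x ahead of the robot, y to its left, z up, the work surface at z = 0. Lengths are in m, angles in rad, forces in N, time in s.
With the tool pointing down it reaches from about 0.275 to 0.85 m from the base axis. Payload 19 kg.
Tool frame: the origin (TCP) lies midway between the tips of the shut fingers; the grasp point (between the pads) lies 19 mm behind it; z points along the fingers, y is the line along which they close (so a half turn about z gives the same grasp; the last joint's range is limited). The gripper opens to 85 mm and grips with 20 to 120 N. Pads are 22 mm wide; open, the fingers measure 114 mm over their backs; the gripper's body (76 mm by 85 mm) begins 54 mm behind the grasp point. The pads swing forward as they close: fully open they stand 13 mm farther back than shut.
Start: joints at [-1.339, 0.15, 1.437, -0, 1.554, -0.134], TCP at [0.206, -0.537, 0.231] pointing down, gripper open.
Joint ranges: [-2.8, 2.8], [-0.68, 2.1], [0.12, 2.68], [-1.39, 4.53], [0.16, 2.79], [-2.81, 2.81]. Speed limits (rad/s): [1.89, 1.89, 2.22, 3.01, 3.01, 3.01].

INTERFACE

Orientations are given as a unit quaternion [x, y, z, w].
In Python, from rig import robot, eyes, order gives the robot as it stands.
- The arm moves only by the shell command python3 -m handwheel 'ROWS' [FORCE]. ROWS is text: rows parted by semicolons, each of 5 numbers parted by spaces: the opening, from -1 (shut) to 1 (fully open), then the shift along the tool's x, y, z each as a share of 0.5 m, from -1 to 1, then the turn about the tool's z as a share of 180 degrees, from -1 to 1. In form: jaw dx dy dz spin; .... A call has 1 to 20 rows; each row is the pose to reach, as a shift and turn from the pose commanded when the call began, along the tool's axes at that moment, turning the shorter way round; what a row does not reach only later rows make up. A row lasts 1/10 s, in which the tool goes at most 50 mm and 8.59 degrees, less where a joint would pass 70% of its speed; a pose out of reach is approached as far as the arm can. A call with a number of a shift or a turn outside -1 to 1 is refused whole. A call with a gripper value outside its range is refused whole. The fingers move at their own pace and stop on an object; FORCE is the grip in N (left out, the last holds). Time passes only in rows, so rows that repeat a pose let the fingers close. It gives the time, the measured TCP pose, the force, the opening and the grip force at its end, in the units of the state.
- robot.state(): the state, without advancing time (a new reading comes with each control period).
- eyes.camera(name): name is "side" or "top" or "wrist"; returns the picture (480x640x3 uint8, blue, green, red); there is no depth.
- eyes.camera_info(name): a dict with "intrinsics" (3x3 intrinsics, pixels), "R" (3x3) and "t" (3): a world point X has camera coordinates R X + t. Camera axes: x right, y down, z forward; pixel columns grow to the right and rows downward; lengths in m; the calibration is good to about 2 mm. A picture is of the moment at which its call begins: read the wrist's pose just before it. camera_info takes no time and is no camera call; for the wrist camera it gives the pose at the moment of the call.
- order.close_job(): hands the job in; it is judged then, once.
The state is a dict: "time_s": time; "joints": joint angles; "qd": joint speeds; "tau": joint torques, N m; "eef_pos": TCP position; "tool_rot": TCP orientation; "force": force on the tool from outside, world axes, zero at the start; "moment": the same for the moment, N m; "width": opening from 0.0 (shut) to 1.0 (fully open); "grasp_force": force on a finger pad.
Only numpy, scipy, OpenCV 4.12 (cv2) and the standard library are available. Lean on these libraries where they do the work, as an engineer would, in place of code of your own. Each camera call takes 0.05 s, during which the arm holds its last target. There are 200 camera calls.

TASK

The block on the rail carriage has freshly glued pins and has to cure in front of the lamp. With shut fingers push the heavy, free-running carriage along its rails by its sprung buffers, then brake it gently from the front so that it comes to rest with the black index line on its side opposite the tip of the lamp's pointer; it must not reach the stop plate at the end of the rails. Do not touch the block, leave the side cutters, the tweezers and the glue bottle where they are, and finish once the carriage has stood still there on its own, your hand off it, for at least two seconds.

Things in the scene. Friction and masses are not known exactly. Their poses are not given: they have to be found in the camera images.
- rails: Fixed aluminium base, 180 x 660 x 15 mm, on the bench, two steel rails (tops 35 mm high) along its length, roughly along world y; position and yaw vary. Origin: centre of its underside. Its y axis is the line of travel. At the -y end (robot's right) stands the stop plate, 130 mm wide, top 100 mm high, face at y = -0.286 here. Low end blocks at the +y end: 41 mm high.
- carriage (a joint): Travel of the carriage in m: 0 at the rails' +y end (its centre then at y = +0.210 of the rails), growing towards the stop; its front buffer meets the stop plate at 0.420. Ball-bearing steel carriage, nominal 4.0 kg (true mass up to 35 % off) plus 0.55 kg of block and buffers; viscous drag about 0.6 N per m/s, rolling resistance about 0.02 N: it coasts for many seconds. No brake.
- rear_face (a point): Centre of the rear buffer's flat face plate (130 x 36 mm), 60 mm above the bench, 76 mm from the carriage's centre when free: push here, towards -y of the rails. Sprung ram: 150 N/m, little damping, no preload, 25 mm travel; it gives way and bounces back. Moves with the plate. Axes as the rails.
- front_face (a point): Centre of the front (-y) buffer's face plate, like the rear one: 76 mm from the carriage's centre when free, 150 N/m, 25 mm travel, 60 mm above the bench. Brake here; a carriage that runs against something still bounces back nearly as fast. Moves with the plate. Axes as the rails.
- index (a point): Black index line on the +x side of the carriage's saddle, at its centre along the rails, 80 mm above the bench. Saddle: solid steel, 140 mm across the rails, 96 mm along them, 40 to 80 mm above the bench, with a 6 mm lip around its top; with the buffers 152 mm long; nothing on it can be gripped. Axes as the rails.
- pointer (a point): Tip of the flat steel pointer on the lamp's foot, facing the carriage, 70 mm above the bench, 5 mm clear of the saddle's side. The carriage is right when index and pointer have the same y in the rails' frame (within 12 mm); front buffer and stop plate are then 90 to 180 mm apart. Axes as the rails.
- lamp: Fixed curing lamp, a white box on a foot, 170 mm long and 140 mm high, standing beyond the rails with its window towards the carriage; its place along the rails varies. Origin: centre of its underside; the pointer sticks out at the middle of its length, its tip 95 mm from the origin towards the rails. Axes as the rails.
- work: Light wooden block 122 x 80 x 20 mm with twelve short upright steel pins (tips 109 mm above the bench), seated on the carriage inside its lip and moving with it. Origin: centre of its underside, 80 mm above the bench. Freshly glued: not to be touched.
- cutters: Side cutters with red handles, 180 mm long, lying on the bench off the rails' -y end. Not to be moved.
- tweezers: Steel tweezers, 125 mm long, 6 mm high, lying on the bench off the rails' +y end. Not to be moved.
- glue: White glue bottle, diameter 48 mm, 130 mm high, standing beyond the rails. Not to be moved.
Not all that is in view belongs to the job. Of the things that look like the lamp, the larger one is meant.

How it is judged:
On the way:
1. the carriage stands still on its own for two seconds with its index line opposite the pointer (within 12 mm) (y of index in the frame of pointer between -0.012 and 0.012 m and velocity of joint carriage between -0.006 and 0.006 m/s and contact force between the fingers and carriage below 0.5 N), for 2 s.
At the end, for the whole second after the job is handed in: The carriage is at rest (under 6 mm/s) and free, with its index line within 12 mm of the pointer's tip along the rails (y of index in the frame of pointer between -0.012 and 0.012 m and velocity of joint carriage between -0.006 and 0.006 m/s); the robot touches nothing.
It fails at once if the carriage reaches the stop plate (value of joint carriage above 0.417 m).
It fails at once if the carriage is hit or pressed with more than 20 N (contact force between any of the arm, the fingers and carriage above 20 N).
It fails at once if the glued block is touched (contact force between any of the arm, the fingers and work above 0.3 N).
It fails at once if cutters, tweezers or glue bottle are moved more than 30 mm (distance of any of cutters, tweezers, glue from where it was at the start of the episode above 0.03 m).
It also fails if it takes over 32 s, if anything falls off the work surface, if the arm or the gripper's body presses on something with over 40 N, if the wrist force passes 120 N, or if a joint passes its speed limit or range.

## Working session

There is one attempt and no reset: what is moved stays moved. The work goes in short steps, Python scripts to look and compute and a shell command to move; the robot and the scene stay as the last step left them, time stands still between calls to the robot, and variables do not carry over. Pictures are saved under pics/ and viewed, at most 10 in all, crops included, and the job is handed in when it is done.

```bash
ls; mkdir -p pics; python3 - <<'E'
from rig import robot, eyes
import cv2,numpy as np
s=robot.state();print(s)
for n in("side","top"):
    im=eyes.camera(n);cv2.imwrite(f"pics/{n}0.png",im);i=eyes.camera_info(n);print(n,np.round(i["intrinsics"],1).tolist(),np.round(i["R"],3).tolist(),np.round(i["t"],3), "C",-np.array(i["R"]).T@i["t"])
E
```

```text
pics
{'time_s': 0.0, 'joints': array([-1.33900891e+00,  1.50962200e-01,  1.43804335e+00,  1.02851195e-05,
        1.55379938e+00, -1.34022598e-01]), 'qd': array([-0.00109937,  0.00035463, -0.00172691,  0.0009843 ,  0.0014594 ,
       -0.00025109]), 'tau': array([ 5.39341690e-04, -7.13059330e+01, -5.70864594e+01, -2.91693586e-04,
        8.95379955e-03, -4.63077504e-05]), 'eef_pos': array([ 0.2055945 , -0.5367159 ,  0.23068289]), 'tool_rot': array([ 9.83319295e-01,  1.81886767e-01, -2.44819515e-05, -6.05662831e-04]), 'force': array([-7.50192977e-04, -1.32819362e+00, -2.96576759e-01]), 'moment': array([-0.01153296,  0.00541288,  0.03170248]), 'grasp_force': 0.0, 'width': 0.997502961099166}
side [[476.6, 0.0, 325.8], [0.0, 476.6, 228.4], [0.0, 0.0, 1.0]] [[-0.97, -0.241, 0.025], [-0.148, 0.507, -0.849], [0.192, -0.828, -0.527]] [0.649 0.164 1.036] C [0.45521941 0.93029915 0.66896983]
top [[623.0, 0.0, 317.0], [0.0, 623.0, 242.9], [0.0, 0.0, 1.0]] [[0.018, -1.0, 0.012], [-0.988, -0.02, -0.154], [0.154, -0.009, -0.988]] [-0.027  0.658  1.404] C [ 4.34217073e-01 -8.54940730e-04  1.48872755e+00]
```

View pics/top0.png

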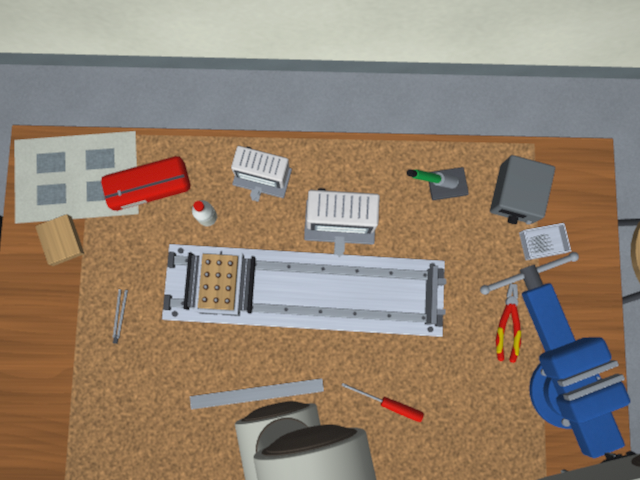

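View pics/side0.png

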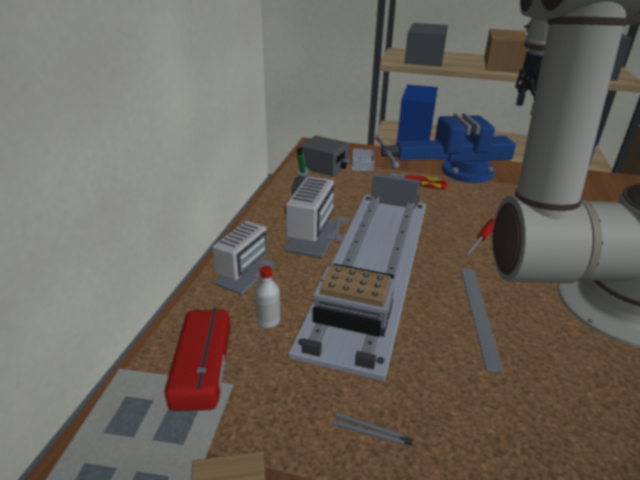

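Both views show the rails from (165,283) to (443,298) in the top image. The carriage is at (220,282), near the +y end, and the stop plate is at (435,296). There are two lamp-like things: a big box at (342,212) with its pointer tip near (340,254), and a small box at (262,170) with its pointer near (256,198). The larger one next to the rails fits the description, and I'll check it in an enlarged crop.

```bash
cat > h.py <<'E'
import numpy as np,cv2
from rig import robot,eyes
def ray(n,px):
    i=eyes.camera_info(n);K=np.array(i["intrinsics"]);R=np.array(i["R"]);C=-R.T@np.array(i["t"])
    return C,R.T@np.linalg.inv(K)@np.array([px[0],px[1],1.])
def at(n,px,z):
    C,d=ray(n,px);return C+d*(z-C[2])/d[2]
def proj(n,X):
    i=eyes.camera_info(n);p=np.array(i["intrinsics"])@(np.array(i["R"])@X+i["t"]);return p[:2]/p[2]
def tri(a,pa,b,pb):
    C,d=ray(a,pa);D,e=ray(b,pb);s=np.linalg.lstsq(np.c_[d,-e],D-C,rcond=None)[0]
    return (C+s[0]*d+D+s[1]*e)/2,np.linalg.norm(C+s[0]*d-D-s[1]*e)
E
python3 - <<'E'
from h import *
im=cv2.imread("pics/top0.png")
c=cv2.resize(im[155:345,155:455],None,fx=2.6,fy=2.6,interpolation=cv2.INTER_CUBIC);cv2.imwrite("pics/c1.png",c)
im=cv2.imread("pics/side0.png")
c=cv2.resize(im[160:385,210:440],None,fx=2.6,fy=2.6,interpolation=cv2.INTER_CUBIC);cv2.imwrite("pics/c2.png",c)
E
```

```text
(no output)
```

View pics/c1.png

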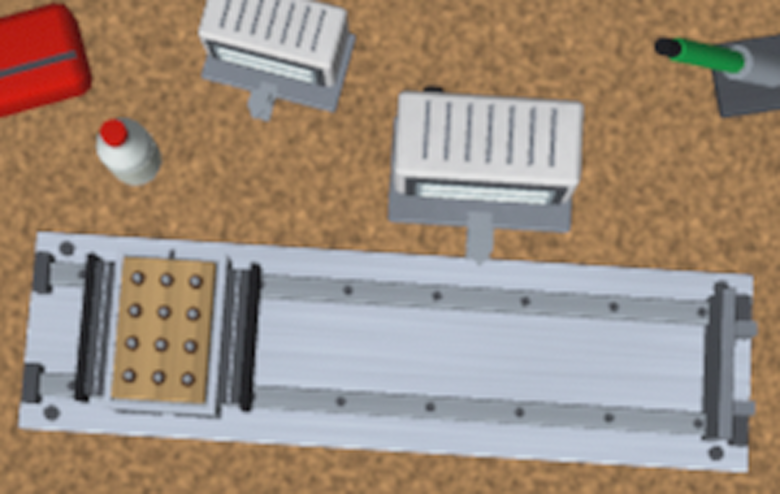

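View pics/c2.png

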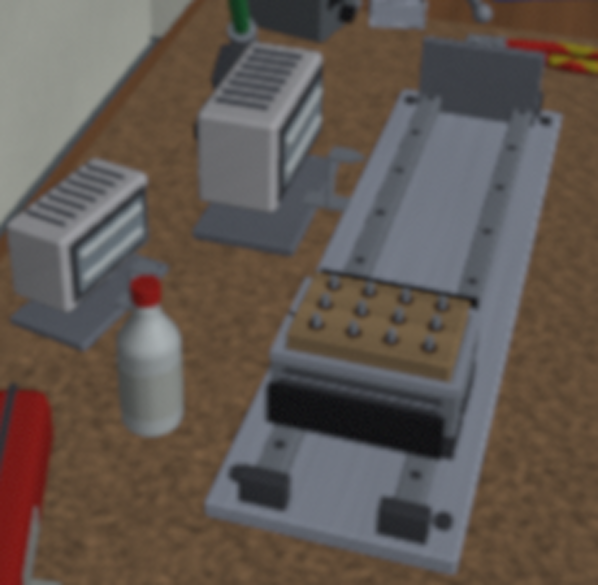

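In the crop, the large lamp at full-image (342,212) has its pointer tip at crop (480,263), which points at the rails. The small lamp at crop (262,100) stands away from them, so the large one is meant. The index line is at crop (171,253), and the base corners are clear. Now the numbers.

```bash
cat >> h.py <<'E'
c1=lambda x,y:((x+.5)/2.6+154.5,(y+.5)/2.6+154.5)
c2=lambda x,y:((x+.5)/2.6+209.5,(y+.5)/2.6+159.5)
cor=np.array([at("top",c1(*p),.015)[:2] for p in((38,233),(752,275),(748,471),(20,428))])
O=cor.mean(0); v=(cor[0]-cor[1])+(cor[3]-cor[2]); yh=v/np.linalg.norm(v); xh=np.array([yh[1],-yh[0]])
def rl(P): d=np.asarray(P)[:2]-O; return np.array([d@xh,d@yh])
def wd(x,y): return O+x*xh+y*yh
E
python3 - <<'E'
from h import *
np.set_printoptions(precision=4,suppress=True)
print("len",np.linalg.norm(cor[0]-cor[1]),np.linalg.norm(cor[1]-cor[2]),"O",O,"yaw deg",np.degrees(np.arctan2(-yh[0],yh[1])))
for n,q in (("up",(362,157)),("low",(347,204))):
  P,e=tri("top",c1(480,263),"side",c2(*q));print("pointer",n,P,e,rl(P))
print("ptr@70",rl(at("top",c1(480,263),.07)),"lamp stem sides",rl(at("top",c1(468,212),.07)),rl(at("top",c1(494,214),.07)))
print("index@80",rl(at("top",c1(171,253),.08)))
B=[(125,256),(216,262),(207,404),(112,400)];b=np.array([rl(at("top",c1(*p),.1)) for p in B]);print("block",b,b.mean(0))
P,e=tri("top",c1(125,256),"side",c2(290,340));print("blk corner +x+y tri",P,e,rl(P))
for n,p in(("rear top edge out",(88,257)),("rear bot",(78,397)),("front out",(261,265)),("front b",(249,409))):print(n,rl(at("top",c1(*p),.078)))
print("stop face top",rl(at("top",c1(722,290),.1)),rl(at("top",c1(715,438),.1)))
for y in(.31,-.1):print(wd(0,y))
i=eyes.camera_info("wrist")
E
```

```text
len 0.6569277355536073 0.1784289838361644 O [0.5518 0.0126] yaw deg -2.280027315912924
pointer up [ 0.6275 -0.066   0.0685] 0.0012335538809846293 [ 0.0787 -0.0755]
pointer low [ 0.6376 -0.0684  0.0114] 0.005967559429247231 [ 0.0889 -0.0775]
ptr@70 [ 0.0779 -0.0755] lamp stem sides [ 0.1229 -0.0625] [ 0.1225 -0.0856]
index@80 [0.0692 0.1959]
block [[ 0.0616  0.2322]
 [ 0.061   0.1535]
 [-0.0611  0.1517]
 [-0.0625  0.2326]] [-0.0002  0.1925]
blk corner +x+y tri [0.6217 0.2433 0.0918] 0.004043215947519834 [0.0606 0.2333]
rear top edge out [0.0616 0.2684]
rear bot [-0.0608  0.2661]
front out [0.0636 0.1166]
front b [-0.0624  0.1178]
stop face top [ 0.0627 -0.2845] [-0.0646 -0.2823]
[0.5642 0.3224]
[ 0.5479 -0.0873]
```

Everything agrees with the text: base 657 x 178 mm, pointer 68.5 mm high with its tip at x = 0.078, stop face at -0.284. The carriage index is at y ≈ 0.193 and the pointer at -0.0755, so the carriage must travel about 0.27 m. I'll move now: shut the fingers, line the tool up with the rails, and go high to the rear.

```bash
R="0.768"; python3 -m handwheel '-1 0.768 -0.606 0 0.129; -1 0.768 -0.606 0 0.129; -1 0.768 -0.606 0 0.129; -1 0.768 -0.606 0 0.129; -1 0.768 -0.606 0 0.129; -1 0.768 -0.606 0 0.129; -1 0.768 -0.606 0 0.129; -1 0.768 -0.606 0 0.129; -1 0.768 -0.606 0 0.129; -1 0.768 -0.606 0 0.129; -1 0.768 -0.606 0 0.129' 
cat >> h.py <<'E'
def tool():
    from scipy.spatial.transform import Rotation as Q
    s=robot.state();M=Q.from_quat(s["tool_rot"]).as_matrix();return s,M
def share(x,y,z):
    s,M=tool();p=wd(x,y);return M.T@(np.array([p[0],p[1],z])-s["eef_pos"])/.5
E
python3 -c "
from h import *
s,M=tool();print(s['time_s'],rl(s['eef_pos']),M.round(3).tolist(),'yaw',np.degrees(np.arctan2(M[1,0],M[0,0])))
print(share(0,.30,.15),share(0,.30,.055))"
```

```text
time_s: 1.2
eef_pos: [0.4574, -0.1126, 0.2311]
tool_rot: [1.0, -0.017, 0.0, -0.001]
force: [-0.9, -0.2, -0.3]
width: 0.001
grasp_force: 0.0
1.2 [-0.08939815 -0.12890184] [[0.999, -0.035, 0.0], [-0.035, -0.999, 0.001], [0.0, -0.001, -1.0]] yaw -1.982218229138748
[ 0.1832481  -0.85665518  0.16324461] [ 0.18324291 -0.85641275  0.35324445]
```

```bash
python3 -m handwheel '-1 0.183 -0.857 0 0; -1 0.183 -0.857 0 0; -1 0.183 -0.857 0 0; -1 0.183 -0.857 0 0; -1 0.183 -0.857 0 0; -1 0.183 -0.857 0 0; -1 0.183 -0.857 0 0; -1 0.183 -0.857 0 0; -1 0.183 -0.857 0 0; -1 0.183 -0.857 0.353 0; -1 0.183 -0.857 0.353 0; -1 0.183 -0.857 0.353 0; -1 0.183 -0.857 0.353 0; -1 0.183 -0.857 0.353 0'
python3 - <<'E'
from h import *
s,M=tool();print(s['time_s'],rl(s['eef_pos']),s['eef_pos'][2],s['force']@np.r_[yh,0])
im=eyes.camera("top");cv2.imwrite("pics/t2.png",im)
E
```

```text
time_s: 2.6
eef_pos: [0.5623, 0.3064, 0.0505]
tool_rot: [1.0, -0.02, -0.003, 0.001]
force: [0.6, -0.0, 0.2]
width: 0.0
grasp_force: 0.0
2.6 [-0.00122993  0.29403052] 0.05045500686831035 0.01975130673580336
```

View pics/t2.png

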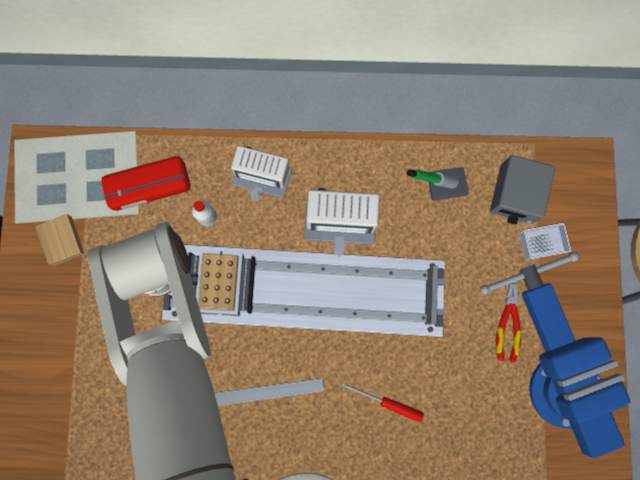

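The hand is behind the rear buffer and the block is fully visible at (219,281). Next I'll write a tracker for the block's edges and test it on this picture, then push at 50 mm/s and lift straight off.

```bash
cat >> h.py <<'E'
def track(im):
    poly=np.array([proj("top",np.r_[wd(x,y),.1]) for x,y in((-.05,.29),(.05,.29),(.05,-.27),(-.05,-.27))])
    m=np.zeros(im.shape[:2],np.uint8);cv2.fillPoly(m,[poly.round().astype(int)],1)
    f=im.astype(int);m&=((f[...,2]-f[...,0])>35).astype(np.uint8)
    v,u=np.nonzero(m)
    if len(u)<80:return None
    p=np.array([rl(at("top",q,.1)) for q in zip(u,v)])
    k=[np.median([p[abs(p[:,0]-x)<.006,1].__getattribute__(o)() for x in np.arange(-.04,.05,.01) if (abs(p[:,0]-x)<.006).any()]) for o in("min","max")]
    return np.array(k),len(u)
def look(n=2,save=None):
    for _ in range(n):
        t=robot.state()["time_s"];im=eyes.camera("top");r=track(im)
        print(round(t,3),"edges",None if r is None else (r[0].round(4),r[1],"mid",r[0].mean().round(4)))
    if save:cv2.imwrite(save,im)
    s=robot.state();print("hand",rl(s["eef_pos"]).round(4),s["eef_pos"][2].round(4),"Fy",(s["force"][:2]@yh).round(2))
E
python3 -c "
from h import *
print(track(cv2.imread('pics/top0.png')),track(cv2.imread('pics/t2.png')));s,M=tool();print(rl(s['eef_pos']),s['eef_pos'][2])"
python3 -m handwheel '-1 0 0.01 0 0; -1 0 0.02 0 0; -1 0 0.03 0 0; -1 0 0.04 0 0; -1 0 0.05 0 0; -1 0 0.06 0 0; -1 0 0.07 0 0; -1 0 0.08 0 0; -1 0 0.09 0 0; -1 0 0.10 0 0; -1 0 0.11 0 0; -1 0 0.12 0 0; -1 0 0.12 -0.17 0; -1 0 0.12 -0.17 0; -1 0 0.12 -0.17 0'
python3 -c "
from h import *
look(2)"
```

```text
(array([0.1544726 , 0.23304595]), 1440) (array([0.1544726 , 0.23304595]), 1440)
[1.17102262e-04 2.94735653e-01] 0.05365171032061407
time_s: 4.15
eef_pos: [0.5637, 0.2483, 0.1453]
tool_rot: [1.0, -0.02, 0.004, -0.001]
force: [0.7, -0.7, 0.4]
width: -0.0
grasp_force: 0.0
4.15 edges (array([0.0622, 0.1405]), 1449, 'mid', np.float64(0.1013))
4.2 edges (array([0.0581, 0.136 ]), 1449, 'mid', np.float64(0.097))
hand [0.0008 0.2355] 0.1405 Fy -0.01
```

The carriage is at y = 0.097 and coasting at about 86 mm/s. I'll take the hand over the block to the front.

```bash
python3 -m handwheel '-1 0 0.73 0 0; -1 0 0.73 0 0; -1 0 0.73 0 0; -1 0 0.73 0 0; -1 0 0.73 0 0; -1 0 0.73 0 0; -1 0 0.73 0 0; -1 0 0.73 0 0; -1 0 0.73 0.17 0; -1 0 0.73 0.17 0'
python3 -c "
from h import *
look(2,'pics/t3.png')"
```

```text
time_s: 5.25
eef_pos: [0.5463, -0.117, 0.0518]
tool_rot: [1.0, -0.02, -0.001, -0.0]
force: [-0.1, 0.4, -1.6]
width: -0.001
grasp_force: 0.0
5.25 edges (array([-0.0208,  0.0564]), 1436, 'mid', np.float64(0.0178))
5.3 edges (array([-0.0242,  0.0529]), 1436, 'mid', np.float64(0.0144))
hand [-0.0024 -0.1284] 0.0495 Fy -0.25
```

```bash
python3 -m handwheel '-1 0 0 0 0; -1 0 0 0 0; -1 0 0 0 0'
python3 -c "
from h import *
look(2)"
```

```text
time_s: 5.65
eef_pos: [0.5483, -0.1168, 0.0566]
tool_rot: [1.0, -0.02, 0.001, 0.0]
force: [-0.5, -0.6, -0.3]
width: -0.0
grasp_force: 0.0
5.65 edges (array([-0.047 ,  0.0298]), 1404, 'mid', np.float64(-0.0086))
5.7 edges (array([-0.0509,  0.0263]), 1395, 'mid', np.float64(-0.0123))
hand [ 0.0013 -0.1294] 0.0561 Fy -0.92
```

View pics/t3.png

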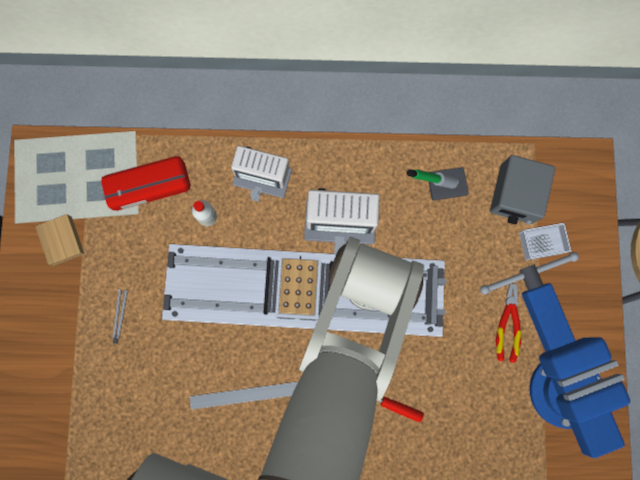

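The picture shows the carriage at (298,287), with the hand in front and clear of the buffer. I'll brake with the hand running ahead at half the carriage's speed, so the sprung buffer leaves the carriage standing.

```bash
python3 -m handwheel '-1 0 0.008 0 0; -1 0 0.016 0 0; -1 0 0.0214 0 0; -1 0 0.0268 0 0; -1 0 0.0322 0 0; -1 0 0.0376 0 0; -1 0 0.043 0 0; -1 0 0.0484 0 0; -1 0 0.0538 0 0; -1 0 0.0592 0 0; -1 0 0.0646 0 0; -1 0 0.07 0 0; -1 0 0.0754 0 0; -1 0 0.0808 0 0; -1 0 0.0862 0 0; -1 0 0.10 0 0'
python3 -c "
from h import *
look(2,'pics/t4.png')"
```

```text
time_s: 7.35
eef_pos: [0.5455, -0.1667, 0.0548]
tool_rot: [1.0, -0.02, -0.0, -0.0]
force: [0.1, -0.1, -0.7]
width: 0.007
grasp_force: 0.0
7.35 edges (array([-0.113 , -0.0431]), 1203, 'mid', np.float64(-0.0781))
7.4 edges (array([-0.1131, -0.0431]), 1223, 'mid', np.float64(-0.0781))
hand [ 0.0008 -0.1802] 0.0548 Fy 0.62
```

The carriage appears to be standing with its index at about -0.081 against the pointer at -0.0755, and the hand is 7 mm clear. I'll draw the hand away and up, then check.

```bash
python3 -m handwheel '-1 0 0.06 0 0; -1 0 0.06 -0.1 0; -1 -0.2 0.06 -0.3 0; -1 -0.4 0.1 -0.4 0; -1 -0.5 0.16 -0.4 0; -1 -0.5 0.16 -0.4 0; -1 -0.5 0.16 -0.4 0; -1 -0.5 0.16 -0.4 0'
python3 -c "
from h import *
look(2,'pics/t5.png')
im=cv2.imread('pics/t5.png');cv2.imwrite('pics/c5.png',cv2.resize(im[220:340,270:420],None,fx=5,fy=5,interpolation=cv2.INTER_CUBIC))"
```

```text
time_s: 8.25
eef_pos: [0.2908, -0.2365, 0.2557]
tool_rot: [1.0, -0.019, 0.0, 0.0]
force: [-0.3, -2.5, -0.1]
width: -0.003
grasp_force: 0.0
8.25 edges (array([-0.1215, -0.0438]), 1444, 'mid', np.float64(-0.0827))
8.3 edges (array([-0.1215, -0.0442]), 1438, 'mid', np.float64(-0.0829))
hand [-0.252 -0.261] 0.2578 Fy -0.81
```

View pics/c5.png

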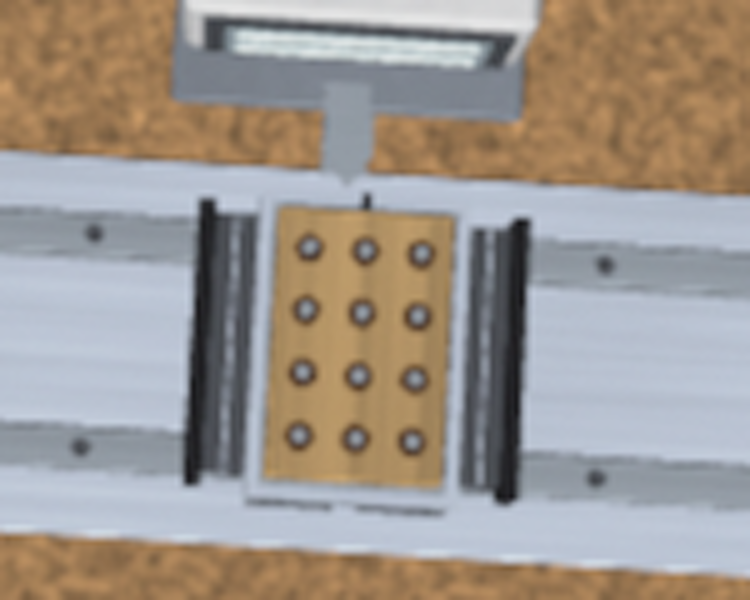

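The index mark is at crop (368,203) and the pointer tip at (347,183), so the carriage is 8–10 mm past the pointer. It is at rest but near the limit, so a soft nudge back is worthwhile. First the exact offset, then I'll bring the hand back in front of the buffer.

```bash
python3 -c "
from h import *
f=lambda x,y:((x+.5)/5+269.5,(y+.5)/5+219.5)
print('idx',rl(at('top',f(368,203),.083)),'ptr',rl(at('top',f(347,184),.07)))
look(1)
print(share(0,-.195,.2),share(0,-.195,.055))
s,M=tool();print(s['time_s'],np.degrees(np.arctan2(M[1,0],M[0,0])))"
```

```text
idx [ 0.06664026 -0.08436935] ptr [ 0.07655359 -0.07488835]
8.35 edges (array([-0.1215, -0.0442]), 1442, 'mid', np.float64(-0.0829))
hand [-0.2504 -0.2605] 0.2564 Fy -0.59
[ 0.50015627 -0.13289369  0.11360958] [ 0.49944929 -0.13369973  0.40360759]
8.4 -2.471681418818423
```

```bash
python3 -m handwheel '-1 0.5 -0.15 0 0; -1 0.5 -0.15 0 0; -1 0.5 -0.15 0 0; -1 0.5 -0.15 0 0; -1 0.5 -0.15 0 0; -1 0.5 -0.15 0 0; -1 0.5 -0.15 0.4 0; -1 0.5 -0.15 0.4 0; -1 0.5 -0.15 0.4 0; -1 0.5 -0.15 0.4 0; -1 0.5 -0.15 0.4 0; -1 0.5 -0.15 0.4 0; -1 0.5 -0.15 0.4 0; -1 0.5 -0.15 0.4 0'
python3 -c "
from h import *
look(2)"
```

```text
time_s: 9.8
eef_pos: [0.5465, -0.1721, 0.0574]
tool_rot: [1.0, -0.02, 0.002, 0.001]
force: [-0.1, 0.5, 0.7]
width: -0.001
grasp_force: 0.0
9.8 edges (array([-0.1176, -0.0442]), 1286, 'mid', np.float64(-0.0809))
9.85 edges (array([-0.1176, -0.0439]), 1288, 'mid', np.float64(-0.0807))
hand [ 0.0015 -0.1846] 0.0566 Fy 0.04
```

```bash
python3 -m handwheel '-1 0 -0.004 0 0; -1 0 -0.008 0 0; -1 0 -0.01 0 0; -1 0 -0.0108 0 0; -1 0 -0.0116 0 0; -1 0 -0.0124 0 0; -1 0 -0.0132 0 0; -1 0 -0.014 0 0; -1 0 -0.0148 0 0; -1 0 -0.0156 0 0; -1 0 -0.0164 0 0; -1 0 -0.0172 0 0; -1 0 -0.018 0 0; -1 0 -0.0188 0 0; -1 0 -0.0196 0 0; -1 0 -0.0204 0 0; -1 0 -0.0212 0 0; -1 0 -0.022 0 0; -1 0 -0.0228 0 0; -1 0 -0.0236 0 0'
python3 -c "
from h import *
look(2)"
```

```text
time_s: 11.9
eef_pos: [0.5457, -0.1599, 0.0548]
tool_rot: [1.0, -0.02, -0.0, -0.0]
force: [0.7, 0.1, 1.2]
width: -0.0
grasp_force: 0.0
11.9 edges (array([-0.1042, -0.0439]), 1044, 'mid', np.float64(-0.074))
11.95 edges (array([-0.1042, -0.0442]), 1041, 'mid', np.float64(-0.0742))
hand [ 0.0008 -0.1725] 0.0548 Fy -0.52
```

Not touching yet, so I'll continue at 4 mm/s.

```bash
python3 -m handwheel '-1 0 -0.0008 0 0; -1 0 -0.0016 0 0; -1 0 -0.0024 0 0; -1 0 -0.0032 0 0; -1 0 -0.004 0 0; -1 0 -0.0048 0 0; -1 0 -0.0056 0 0; -1 0 -0.0064 0 0; -1 0 -0.0072 0 0; -1 0 -0.008 0 0; -1 0 -0.0088 0 0; -1 0 -0.0096 0 0'
python3 -c "
from h import *
look(2)"
```

```text
time_s: 13.2
eef_pos: [0.5459, -0.1551, 0.0548]
tool_rot: [1.0, -0.02, -0.0, -0.0]
force: [0.1, 0.2, -0.2]
width: 0.002
grasp_force: 0.0
13.2 edges (array([-0.0986, -0.0386]), 1045, 'mid', np.float64(-0.0686))
13.25 edges (array([-0.0981, -0.0381]), 1051, 'mid', np.float64(-0.0681))
hand [ 0.0008 -0.1677] 0.0548 Fy 0.12
```

```bash
python3 -m handwheel '-1 0 0.02 0 0; -1 0 0.04 0 0; -1 0 0.05 0 0; -1 0 0.05 0 0; -1 0 0.05 0 0; -1 0 0.05 0 0; -1 0 0.05 0 0; -1 0 0.05 0 0; -1 0 0.05 0 0; -1 0 0.05 0 0'
python3 -c "
from h import *
look(2)"
```

```text
time_s: 14.3
eef_pos: [0.5449, -0.18, 0.0548]
tool_rot: [1.0, -0.02, 0.0, -0.0]
force: [-1.0, 0.0, 0.5]
width: -0.0
grasp_force: 0.0
14.3 edges (array([-0.1125, -0.0353]), 1419, 'mid', np.float64(-0.0739))
14.35 edges (array([-0.1125, -0.0353]), 1420, 'mid', np.float64(-0.0739))
hand [ 0.0008 -0.1927] 0.0548 Fy 0.03
```

The carriage is at the target to within about 1 mm. I'll clear the arm away and check that it stays put.

```bash
python3 -m handwheel '-1 0 0.02 -0.1 0; -1 0 0.02 -0.2 0; -1 -0.2 0.02 -0.3 0; -1 -0.4 0.06 -0.4 0; -1 -0.5 0.12 -0.4 0; -1 -0.5 0.12 -0.4 0; -1 -0.5 0.12 -0.4 0; -1 -0.5 0.12 -0.4 0; -1 -0.5 0.12 -0.4 0; -1 -0.5 0.12 -0.4 0'
python3 -c "
from h import *
look(1)"
python3 -m handwheel '-1 0 0 0 0; -1 0 0 0 0; -1 0 0 0 0; -1 0 0 0 0; -1 0 0 0 0; -1 0 0 0 0; -1 0 0 0 0; -1 0 0 0 0; -1 0 0 0 0; -1 0 0 0 0; -1 0 0 0 0; -1 0 0 0 0; -1 0 0 0 0; -1 0 0 0 0; -1 0 0 0 0; -1 0 0 0 0; -1 0 0 0 0; -1 0 0 0 0; -1 0 0 0 0; -1 0 0 0 0'
python3 -c "
from h import *
look(2,'pics/t6.png')
im=cv2.imread('pics/t6.png');cv2.imwrite('pics/c6.png',cv2.resize(im[220:340,270:420],None,fx=5,fy=5,interpolation=cv2.INTER_CUBIC))"
```

```text
time_s: 15.4
eef_pos: [0.2927, -0.2304, 0.255]
tool_rot: [1.0, -0.02, 0.0, 0.0]
force: [0.6, -0.1, -0.1]
width: -0.007
grasp_force: 0.0
15.4 edges (array([-0.1127, -0.0353]), 1443, 'mid', np.float64(-0.074))
hand [-0.2489 -0.2528] 0.2546 Fy 0.79
time_s: 17.45
eef_pos: [0.2927, -0.2302, 0.2548]
tool_rot: [1.0, -0.02, -0.0, -0.0]
force: [-0.5, -0.4, 0.7]
width: 0.003
grasp_force: 0.0
17.45 edges (array([-0.1127, -0.0353]), 1440, 'mid', np.float64(-0.074))
17.5 edges (array([-0.1127, -0.035 ]), 1444, 'mid', np.float64(-0.0739))
hand [-0.2492 -0.2529] 0.2548 Fy -0.53
```

View pics/c6.png

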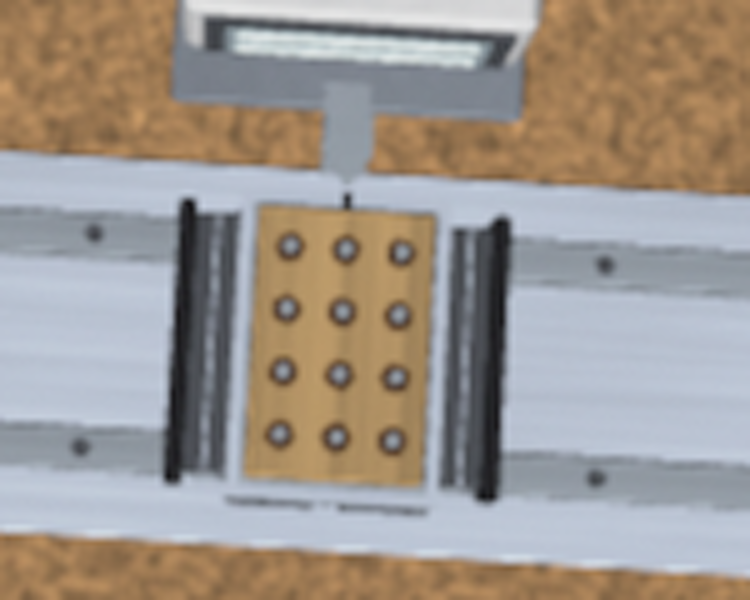

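The index mark at (347,200) is directly opposite the pointer tip at (347,183). The carriage has not moved for more than 3 s and the hand is well clear.

```bash
python3 -c "
from rig import order
print(order.close_job())"
```

```text
the job is handed in; nothing more can be done
None
```

The job is handed in: the carriage stood still by itself for over 3 s with its index line within about 1 mm of the pointer, the hand was clear, and it took about 17.5 s of the 32 s allowed.

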